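# Empty an organiser bin of dumbbell pins into a bowl

## Task

One of the three bins in the organiser on the counter holds three plain round steel pins. Lift that bin straight up clear of the organiser with the pins still in it, tip all three pins into the steel bowl, then put the empty bin back in its own slot, fully down and upright, and let go. Leave the bowl standing where it is, and do not pull out the other bins or disturb the other things on the counter.

Things in the scene. Friction and masses are not known exactly. Their poses are not given: they have to be found in the camera images.
- frame: Grey organiser frame fixed to the counter, 119 (x) by 281 (y) mm, walls 8 mm thick with round tops 44 mm high, base plate 4 mm thick. Three slots side by side along its y at -91, 0 and +91 mm, each 103 (x) by 83 (y) mm inside. Origin: centre of its underside.
- bin_pins: Black plastic bin holding the pins, in any one slot (axes as the frame's, 1.5 mm play each side, bottom 4 mm above counter); 0.13-0.25 kg. 100 (x) by 80 (y) mm; side and back walls 50 high, 3 thick; flat floor (3) in the back half, then a ramp up from the middle to 30 mm at the front edge (-x): contents run out over it when tipped front down 60 degrees or more. Origin: centre of underside.
- bin_pins_handle (a point): Centre of the grey handle bar of the bin with the pins: bar 80 mm long along the bin's y, 12 mm thick (x), 20 mm high, on two end posts; 80 mm above the bin's underside and 8 mm behind (+x of) its centre; 20 mm of free space between bar and rim. Axes as the bin's.
- bin_collars_handle (a point): Handle bar centre of the same kind of bin holding two flat steel rings (34 mm outside, 12 mm high); this bin stays.
- bin_nuts_handle (a point): Handle bar centre of the same kind of bin holding two plain metal hexagon nuts (34 mm, 14 mm high); this bin stays.
- pin0_center (a point): Centre of plain round steel pin 1 of 3: 14 mm diameter, 50 mm long, 60 g, lying crosswise on the bin's floor at the start.
- pin1_center (a point): Centre of plain round steel pin 2 of 3: 14 mm diameter, 50 mm long, 60 g, lying crosswise on the bin's floor at the start.
- pin2_center (a point): Centre of plain round steel pin 3 of 3: 14 mm diameter, 50 mm long, 60 g, lying crosswise on the bin's floor at the start.
- bowl: Round open steel bowl standing loose on the counter, 210 mm across the rim, 65 mm high, wall 4 mm, 0.6 kg. Origin: centre of its underside; z up.
- dumbbell: Small black dumbbell, 150 mm long along its x, heads 64 mm across, 1 kg; bystander. Origin: centre of its underside.
- spray_can: Upright grey can, 52 mm across, 130 mm high; bystander. Origin: centre of its underside.
- spanner: Flat steel spanner 170 mm long along its x; bystander. Origin: underside.
Mind the look-alikes: they are no part of the job. Leave any blue look-alike of the bin_pins alone.

How it is judged:
By the outcome, as a careful person would: the job done as asked, in the order asked, and still so for the second after the job is handed in, with the robot touching nothing.
It also fails if it takes over 64 s, if anything falls off the work surface, if the arm or the gripper's body presses on something with over 40 N, if the wrist force passes 120 N, or if a joint passes its speed limit or range.

## Robot

A 6-joint arm with a two-finger parallel gripper is mounted at the origin on the work surface. World frame = base frame: x ahead of the robot, y to its left, z up, the work surface at z = 0. Lengths are in mm, angles in rad, forces in N, time in s.
With the tool pointing down it reaches from about 350 to 875 mm from the base axis. Payload 4.2 kg.
Tool frame: the origin (TCP) lies at the very end of the fingers, on their centre line; the grasp point (between the pads) lies arm.grip_depth behind it (arm.grip_depth is the distance from the TCP to the grasp point, in mm); z points along the fingers, y is the direction in which the jaws open and shut (so a half turn about z gives the same grasp; the last joint's range is limited). The gripper opens to 85 mm and grips with 20 to 120 N. Pads are 22 mm wide; open, the fingers measure 114 mm over their backs; the gripper's body (76 mm by 85 mm) begins 54 mm behind the grasp point. The pads swing forward as they close: fully open they stand 13 mm farther back than shut.
Start: joints at [1.399, 0.385, 0.008, 0, -1.194, -0.259], TCP at [260.965, 567.888, 231.312] pointing down, gripper open.
Joint ranges: [-3.14, 3.14], [-1.21, 2.06], [-1.07, 1.41], [-3.16, 2.05], [-2.99, -0.16], [-3.1, 3.1]. Speed limits (rad/s): [2.79, 2.79, 3.14, 3.14, 3.14, 3.14].

## Interface

Orientations are given as a unit quaternion [x, y, z, w].
In Python, from bench import arm, optics, workorder gives the robot as it stands. The module is installed in compiled form; this text tells all that it offers.
- The arm moves only by the tool play_rows, never from a script. Its arguments are lists of equal length, an entry for each row: "travel": the shift along the tool's x, y, z in m, a list of three; "rotation": the turn, a rotation vector about the tool's x, y, z in rad, a list of three; "grip": the opening, from 0 (shut) to 1 (fully open). In form: {"travel": [[x, y, z], ...], "rotation": [[rx, ry, rz], ...], "grip": [grip, ...]}. A call has 1 to 12 rows; each row shifts and turns the commanded pose from where the row before left it, along the tool's axes as they then stand; what a row does not reach is not made up. A row lasts 1/12 s, in which the tool goes at most 41.7 mm and 7.16 degrees, less where a joint would pass 70% of its speed; a pose out of reach is approached as far as the arm can. A call is refused whole if a number of a shift passes 0.0417 or a number of a turn 0.125, either way. A call with a gripper value outside its range is refused whole. The fingers move at their own pace and stop on an object; the grip force is fixed at half the most. Time passes only in rows, so rows that do not move let the fingers close. It gives the time, the measured TCP pose, the force and the opening at its end, in the units of the state.
- arm.read_state(): the state, without advancing time (a new reading comes with each control period).
- optics.get_image(name): name is "side" or "top"; returns a dict with "image" (400x640x3 uint8, blue, green, red), "depth" (400x640 float32, mm along the optical axis (not along the pixel's ray), 0 where there is no reading), "camera_matrix" (3x3 intrinsics, pixels), "R" (3x3) and "t" (3): a world point X has camera coordinates R X + t. Camera axes: x right, y down, z forward; pixel columns grow to the right and rows downward; lengths in mm; the calibration is good to about 2 mm. A picture is of the moment at which its call begins.
- workorder.job_done(): hands the job in, once; it reports no verdict.
The state is a dict: "clock": time; "joints": joint angles; "joint_vel": joint speeds; "joint_efforts": joint torques, N m; "position": TCP position; "ee_rot": TCP orientation; "contact_force": force on the tool from outside, world axes, zero at the start; "wrist_torque": the same for the moment, N m; "gripper_width": finger opening in mm.
Only numpy, scipy, OpenCV 4.12 (cv2) and the standard library are available. Lean on these libraries where they do the work, as an engineer would, in place of code of your own. Each camera call takes 0.05 s, during which the arm holds its last target. There are 200 camera calls.

## Working session

There is one attempt and no reset: what is moved stays moved. The work goes in short steps, Python scripts to look and compute and a tool call to move; the robot and the scene stay as the last step left them, time stands still between calls to the robot, and variables do not carry over. Pictures are saved under pics/ and viewed, about 8 in all and at most 12, crops included, and the job is handed in when it is done.

Besides the shell and the picture viewer there is one more tool, called after "Request:" in YAML: its name, and indented under it one key for each argument. play_rows: Moves the arm, as the interface text tells. Its arguments: {"type":"object","properties":{"travel":{"type":"array","items":{"type":"array","items":{"type":"number"}}},"rotation":{"type":"array","items":{"type":"array","items":{"type":"number"}}},"grip":{"type":"array","items":{"type":"number"}}},"required":["travel","rotation","grip"]}

```bash
mkdir -p pics; cat > h.py <<'E'
import numpy as np,cv2,pickle
from bench import arm,optics,workorder
def shot(n,save):
    d=optics.get_image(n); pickle.dump(d,open(f'pics/{save}.pkl','wb')); cv2.imwrite(f'pics/{save}.png',d['image']); return d
def world(d):
    K=np.array(d['camera_matrix']);z=d['depth'];v,u=np.mgrid[:z.shape[0],:z.shape[1]]
    P=np.stack([(u-K[0,2])/K[0,0]*z,(v-K[1,2])/K[1,1]*z,z],-1)
    W=(P-np.array(d['t']))@np.array(d['R']); W[z==0]=np.nan; return W
E
python3 - <<'E'
from h import *
a=shot('top','top0');b=shot('side','side0')
print(arm.read_state(),arm.grip_depth)
for d in(a,b): print(d['camera_matrix'],-np.array(d['R']).T@d['t'],d['R'])
E
```

```text
{'clock': 0.1, 'joints': array([ 1.39857624e+00,  3.85481899e-01,  6.76938163e-03, -4.13575919e-04,
       -1.19400624e+00, -2.58579246e-01]), 'joint_vel': array([-0.00091382, -0.00193092,  0.00305073,  0.00304755,  0.00155845,
       -0.00083896]), 'joint_efforts': array([-3.46643865e-04, -3.93320417e+01,  1.88927758e+01,  4.19802144e+00,
       -2.62880843e-03,  3.53908902e-06]), 'position': array([260.78286248, 567.42444175, 230.33549909]), 'ee_rot': array([ 9.76874275e-01, -2.13812278e-01, -1.50537473e-04,  9.68617418e-04]), 'contact_force': array([-0.30029626, -0.48334172, -0.10145171]), 'wrist_torque': array([ 0.0068831 ,  0.02486753, -0.04518844]), 'gripper_width': 85.4597975271009} 18.700000000000003
[[475.82610588   0.         325.34982889]
 [  0.         475.82610588 201.6139466 ]
 [  0.           0.           1.        ]] [ 487.18598784   -7.29972101 1148.88077633] [[-0.02450538 -0.99958052  0.01543586]
 [-0.99691531  0.0232826  -0.07495191]
 [ 0.07456108 -0.01722497 -0.99706767]]
[[483.25566375   0.         316.49836473]
 [  0.         483.25566375 201.77765631]
 [  0.           0.           1.        ]] [ 166.39745884 -727.78904127  633.81451824] [[ 0.87433617 -0.48529624  0.00488154]
 [-0.26190742 -0.48028694 -0.83709555]
 [ 0.40858386  0.7306244  -0.54703493]]
```

View pics/top0.png

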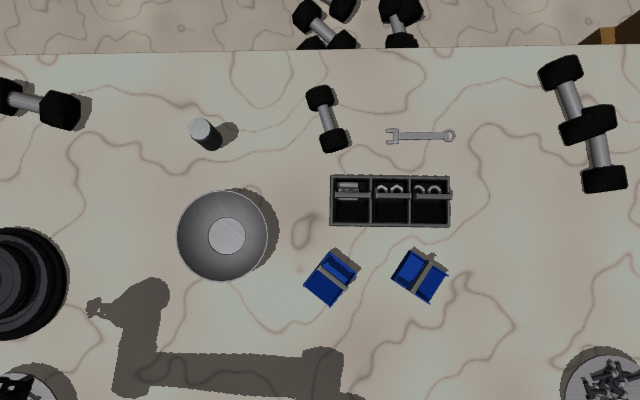

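View pics/side0.png

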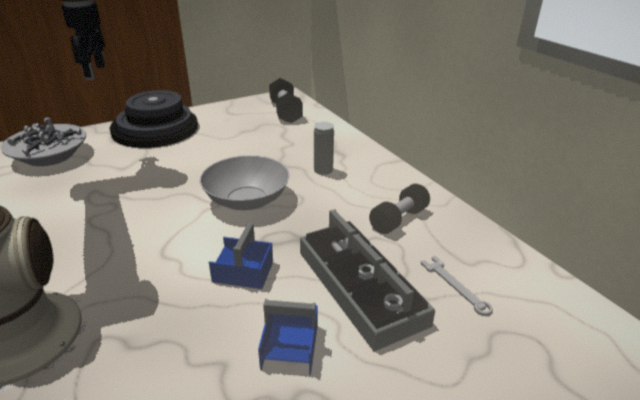

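Candidates for the bin in the top view are left slot (350,190), middle slot (390,190), right slot (430,190), and the blue look-alikes at (330,278) and (420,275). The left slot appears to hold pins, the middle one nuts and the right one rings. I'll check this in a close crop.

```bash
python3 - <<'E'
from h import *
d=pickle.load(open('pics/top0.pkl','rb'));s=pickle.load(open('pics/side0.pkl','rb'))
c=cv2.resize(d['image'][165:235,320:460],None,fx=5,fy=5,interpolation=cv2.INTER_CUBIC)
e=cv2.resize(s['image'][200:350,290:440],None,fx=2.2,fy=2.2,interpolation=cv2.INTER_CUBIC)
cv2.imwrite('pics/crop0.png',np.vstack([cv2.resize(c,(560,280)),cv2.copyMakeBorder(cv2.resize(e,(310,310)),0,0,0,250,0)]))
for n,D in(('top',d),('side',s)):
    W=world(D);x,y,z=W[...,0],W[...,1],W[...,2]
    # organiser region
    m=(x>430)&(x<640)&(y>-310)&(y<30)
    for lo,hi in((36,48),(76,97)):
        q=m&(z>lo)&(z<hi)
        P=W[q][:,:2].astype(np.float32)
        print(n,lo,len(P),P.min(0),P.max(0),'med z',np.median(W[q][:,2]),cv2.minAreaRect(P))
        if lo>70:
            ys=P[:,1]
            for k in np.arange(np.floor(ys.min()/20)*20,ys.max(),20):
                t=(ys>=k)&(ys<k+20)
                if t.sum()>2: print('  y',k,t.sum(),P[t,0].min().round(1),P[t,0].max().round(1),np.median(P[t,0]).round(1))
    b=(x>350)&(x<640)&(y>80)&(y<360)&(z>50)&(z<75)
    P=W[b][:,:2].astype(np.float32); print(n,'bowl',len(P),cv2.minEnclosingCircle(P),np.median(W[b][:,2]),W[b][:,2].max())
    for nm,bx in(('can',(x>600)&(x<760)&(y>180)&(y<330)&(z>15)),('db',(x>590)&(x<760)&(y>-90)&(y<60)&(z>10))):
        P=W[bx]
        if len(P):print(n,nm,len(P),P.min(0),P.max(0))
    print('table z',np.nanmedian(z[(x>300)&(x<420)&(y>-300)&(y<-220)]))
E
```

```text
top 36 1430 [ 431.42923 -308.82596] [632.35394  -17.746433] med z 44.421909900984474 ((531.5975341796875, -164.6593475341797), (289.13995361328125, 196.2894744873047), 88.6071548461914)
top 76 559 [ 430.94443 -307.0718 ] [589.23926  -47.199677] med z 94.3682231442865 ((509.8185729980469, -173.9501495361328), (260.0354309082031, 150.2634735107422), 87.28666687011719)
  y -320.0 17 565.3 578.8 572.2
  y -300.0 47 566.2 577.1 570.2
  y -280.0 39 567.1 577.5 572.8
  y -260.0 46 430.9 580.5 573.4
  y -240.0 37 568.1 582.0 574.1
  y -220.0 41 569.7 583.1 576.2
  y -200.0 46 570.9 581.7 574.8
  y -180.0 45 571.5 582.1 575.5
  y -160.0 43 573.2 584.9 577.9
  y -140.0 30 571.8 585.8 578.9
  y -120.0 46 574.0 585.8 579.9
  y -100.0 46 574.5 586.3 579.6
  y -80.0 44 575.3 586.7 579.9
  y -60.0 32 575.4 589.2 582.2
top bowl 1519 ((496.9574279785156, 211.02674865722656), 104.59197998046875) 61.52324580403577 73.72034882015636
top can 751 [600.0533082  197.71393756  15.0760463 ] [751.71261858 268.22225507 137.29610418]
top db 1011 [590.76855155 -89.52613298  10.00969263] [759.44908283 -15.15337693
[... 488 characters left out ...]
0 565.6 578.9 568.3
  y -260.0 120 430.0 579.3 569.0
  y -240.0 69 566.7 582.3 569.4
  y -220.0 132 567.3 583.5 572.6
  y -200.0 88 569.8 581.5 572.0
  y -180.0 91 570.4 584.0 572.8
  y -160.0 93 570.5 584.8 573.4
  y -140.0 80 571.0 587.4 576.1
  y -120.0 73 573.2 584.7 575.2
  y -100.0 77 573.0 586.2 575.7
  y -80.0 70 574.3 587.0 576.3
  y -60.0 52 573.9 588.8 576.5
side bowl 1207 ((496.87115478515625, 210.8545684814453), 106.92330932617188) 59.52111812729962 68.83384860691818
side can 926 [600.07529506 201.36759234  15.14091509] [752.46939183 268.44350513 133.72680201]
side db 1038 [590.21708765 -89.11589833  10.06978895] [759.45895582 -26.06401541  66.57533049]
table z 3.217506593793547
```

View pics/crop0.png

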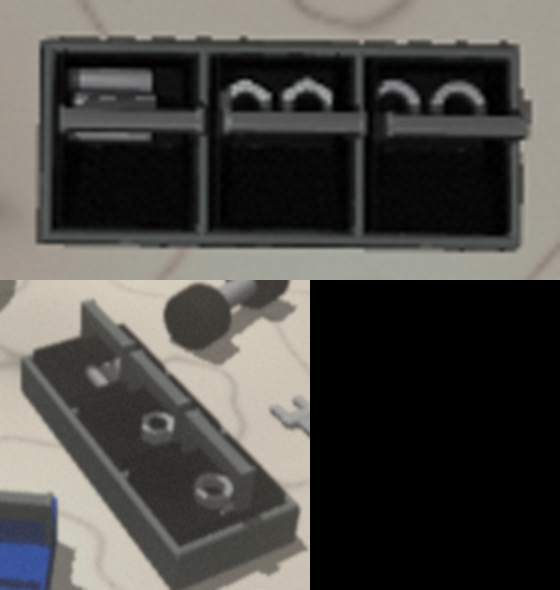

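The crop confirms it. The left (+y) slot holds the pins, with the handle bar at about (350,192) in the top image. The middle slot has nuts and the right one has rings. Next I'll fit the handle line and yaw.

```bash
python3 - <<'E'
from h import *
for n in('top0','side0'):
    D=pickle.load(open(f'pics/{n}.pkl','rb'));W=world(D);x,y,z=W[...,0],W[...,1],W[...,2]
    q=(x>550)&(x<600)&(y>-330)&(y<-30)&(z>(89 if n=='top0' else 84));P=W[q]
    k=np.polyfit(P[:,1],P[:,0],1);print(n,'bar x at y=-87:',np.polyval(k,-87),'slope',k[0],'z',np.median(P[:,2]),'ymin/max',np.percentile(P[:,1],[.3,99.7]))
    g=np.sort(P[:,1]);i=np.where(np.diff(g)>5)[0];print('gaps',[(g[j],g[j+1]) for j in i])
    q=(x>480)&(x<630)&(y>-340)&(y<-30)&(z>38)&(z<46)&~((x>600)&(y>-100)&(x>615))
    P=W[q][:,:2].astype(np.float32);print('frame',P.min(0),P.max(0),cv2.minAreaRect(P))
E
```

```text
top0 bar x at y=-87: 580.6548088393353 slope 0.03936003717964568 z 95.08049838496885 ymin/max [-306.07882858  -47.2997778 ]
gaps [(np.float64(-228.2099597211173), np.float64(-216.9959883085993)), (np.float64(-138.4944386045743), np.float64(-125.63906526685494))]
frame [ 506.13724 -318.6778 ] [629.9384   -35.909847] ((569.2129516601562, -176.726318359375), (279.9660949707031, 119.08551788330078), 87.84600830078125)
side0 bar x at y=-87: 578.5039159800579 slope 0.0403488904161572 z 93.96391326625734 ymin/max [-309.20401842  -47.34092935]
gaps [(np.float64(-227.78655612533942), np.float64(-219.00721547660885)), (np.float64(-135.98726507642343), np.float64(-128.32169832358198))]
frame [ 503.5209  -321.67816] [629.62494 -35.05375] ((569.0451049804688, -178.26736450195312), (282.84393310546875, 121.6866226196289), 87.68357849121094)
```

Request:
play_rows:
  travel:
    - [0.028, 0.023, 0]
    - [0.028, 0.023, 0]
    - [0.028, 0.023, 0]
    - [0.028, 0.023, 0]
    - [0.028, 0.023, 0]
    - [0.028, 0.023, 0]
    - [0.028, 0.023, 0]
    - [0.028, 0.023, 0]
    - [0.028, 0.023, 0]
    - [0.028, 0.023, 0]
    - [0.028, 0.023, 0]
    - [0.028, 0.023, 0]
  rotation:
    - [0, 0, 0]
    - [0, 0, 0]
    - [0, 0, 0]
    - [0, 0, 0]
    - [0, 0, 0]
    - [0, 0, 0]
    - [0, 0, 0]
    - [0, 0, 0]
    - [0, 0, 0]
    - [0, 0, 0]
    - [0, 0, 0]
    - [0, 0, 0]
  grip: [1, 1, 1, 1, 1, 1, 1, 1, 1, 1, 1, 1]

```text
clock: 1.1
position: [451.1, 175.0, 231.2]
ee_rot: [0.977, -0.214, -0.0, 0.0]
contact_force: [0.6, 1.2, -0.1]
gripper_width: 85.5
```

Request:
play_rows:
  travel:
    - [0.028, 0.023, 0]
    - [0.028, 0.023, 0]
    - [0.028, 0.023, 0]
    - [0.028, 0.023, 0]
    - [0.028, 0.023, 0]
    - [0.028, 0.023, 0]
    - [0.028, 0.023, 0]
    - [0.028, 0.023, 0]
  rotation:
    - [0, 0, 0.119]
    - [0, 0, 0.119]
    - [0, 0, 0.119]
    - [0, 0, 0.119]
    - [0, 0, 0.119]
    - [0, 0, 0.119]
    - [0, 0, 0.119]
    - [0, 0, 0.119]
  grip: [1, 1, 1, 1, 1, 1, 1, 1]

```text
clock: 1.77
position: [460.6, -104.0, 230.8]
ee_rot: [0.768, -0.64, -0.0, 0.0]
contact_force: [0.2, -1.7, 0.1]
gripper_width: 85.8
```

Request:
play_rows:
  travel:
    - [0, 0, 0]
    - [0, 0, 0]
    - [-0.0073, -0.0395, 0.02]
    - [-0.0073, -0.0395, 0.02]
    - [-0.0073, -0.0395, 0.02]
    - [0, 0, 0.02]
    - [0, 0, 0.01]
    - [0, 0, 0]
  rotation:
    - [0, 0, 0.111]
    - [0, 0, 0.111]
    - [0, 0, 0]
    - [0, 0, 0]
    - [0, 0, 0]
    - [0, 0, 0]
    - [0, 0, 0]
    - [0, 0, 0]
  grip: [1, 1, 1, 1, 1, 1, 1, 1]

```text
clock: 2.43
position: [569.2, -85.7, 142.0]
ee_rot: [-0.695, 0.719, 0.003, -0.003]
contact_force: [-0.7, -0.4, -0.1]
gripper_width: 85.3
```

```bash
python3 - <<'E'
from h import *
s=arm.read_state();print(s['position'],s['ee_rot'],s['joints'],2*np.arctan2(s['ee_rot'][1],s['ee_rot'][0]))
shot('side','side1')
d=shot('top','top1')
a=cv2.resize(d['image'][120:250,290:480],None,fx=2.1,fy=2.1,interpolation=cv2.INTER_CUBIC)
b=cv2.resize(pickle.load(open('pics/side1.pkl','rb'))['image'][130:350,270:450],None,fx=1.6,fy=1.6)
h=max(a.shape[0],b.shape[0]);p=lambda i:cv2.copyMakeBorder(i,0,h-i.shape[0],0,0,0)
cv2.imwrite('pics/c1.png',np.hstack([p(a),p(b)]))
E
```

```text
[569.15537224 -85.71112513 142.02402047] [-0.69473418  0.71925535  0.00276848 -0.00291427] [ 0.13133122  0.38425415 -0.23386747 -0.00120369 -0.96065357 -0.16531778] 4.677708790297836
```

View pics/c1.png

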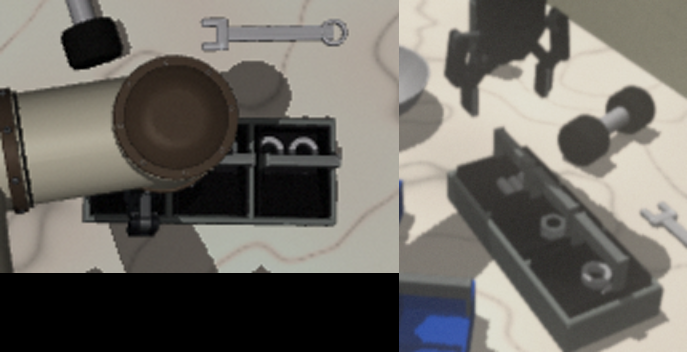

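Request:
play_rows:
  travel:
    - [0.001, -0.011, 0]
    - [0, 0, 0.02]
    - [0, 0, 0.02]
    - [0, 0, 0.02]
    - [0, 0, 0.012]
    - [0, 0, 0.005]
    - [0, 0, 0]
  rotation:
    - [0, 0, 0]
    - [0, 0, 0]
    - [0, 0, 0]
    - [0, 0, 0]
    - [0, 0, 0]
    - [0, 0, 0]
    - [0, 0, 0]
  grip: [1, 1, 1, 1, 1, 1, 1]

```text
clock: 3.12
position: [582.3, -87.2, 69.3]
ee_rot: [-0.695, 0.719, -0.0, 0.0]
contact_force: [-0.3, 0.5, 0.1]
gripper_width: 85.3
```

```bash
python3 - <<'E'
from h import *
s=arm.read_state();print(s['position'],s['ee_rot'],s['joints'],s['contact_force'])
shot('side','side2');d=shot('top','top2')
b=pickle.load(open('pics/side2.pkl','rb'))['image']
cv2.imwrite('pics/c2.png',np.hstack([cv2.resize(d['image'][:,100:500],(400,400)),b[:,100:480]]))
E
```

```text
[582.3115589  -87.1928531   69.31307144] [-6.94997311e-01  7.19012298e-01 -1.93340097e-04  1.25772926e-04] [ 1.26297210e-01  4.85138971e-01 -2.83866881e-01  2.21376903e-04
 -8.01357461e-01 -1.60415148e-01] [-0.31720397  0.46406355  0.08320492]
```

View pics/c2.png

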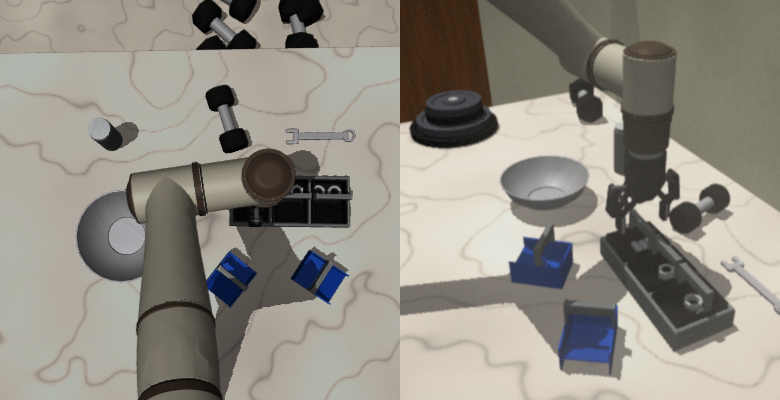

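Request:
play_rows:
  travel:
    - [0, 0.0025, 0.002]
    - [0, 0, 0.002]
    - [0, 0, 0]
    - [0, 0, 0]
    - [0, 0, 0]
    - [0, 0, 0]
    - [0, 0, 0]
    - [0, 0, 0]
    - [0, 0, 0]
    - [0, 0, 0]
    - [0, 0, 0]
    - [0, 0, 0]
  rotation:
    - [0, 0, 0]
    - [0, 0, 0]
    - [0, 0, 0]
    - [0, 0, 0]
    - [0, 0, 0]
    - [0, 0, 0]
    - [0, 0, 0]
    - [0, 0, 0]
    - [0, 0, 0]
    - [0, 0, 0]
    - [0, 0, 0]
    - [0, 0, 0]
  grip: [1, 1, 0, 0, 0, 0, 0, 0, 0, 0, 0, 0]

```text
clock: 4.22
position: [580.6, -86.9, 64.7]
ee_rot: [-0.695, 0.719, -0.0, 0.0]
contact_force: [1.7, 0.1, -2.0]
gripper_width: 10.8
```

```bash
python3 - <<'E'
from h import *
s=arm.read_state();print(s['position'],s['ee_rot'],s['joints'],s['contact_force'],s['gripper_width'])
from scipy.optimize import least_squares
S=[([260.78286248,567.42444175,230.33549909],[1.39857624,.385481899,.00676938163,-.0004,-1.19400624]),
([569.15537224,-85.71112513,142.02402047],[.13133122,.38425415,-.23386747,-.0012,-.96065357]),
([582.3115589,-87.1928531,69.31307144],[.12629721,.485138971,-.283866881,.0002,-.801357461]),(list(s['position']),list(s['joints'][:5]))]
def f(p):
    o=[]
    for P,q in S:
        fp=q[1]-q[2]; r=p[0]*np.sin(q[1])+p[1]*np.cos(fp)+p[4]*np.sin(fp); z=p[2]+p[0]*np.cos(q[1])-p[1]*np.sin(fp)+p[4]*np.cos(fp)
        t=fp-q[4]-np.pi/2; r-=200*np.sin(t)
        c,sn=np.cos(q[0]),np.sin(q[0]); o+=[r*c+p[3]*sn-P[0], r*sn-p[3]*c-P[1], z-P[2]]
    return np.array(o)
for fix in (0,1):
    g=lambda p:f(p if fix else [*p[:4],0])
    r=least_squares(g,[550,450,-140,160,0][:5 if fix else 4]);print(r.x,np.abs(r.fun).max())
E
```

```text
[580.60811302 -86.92177127  64.67581504] [-6.95027396e-01  7.18983086e-01 -3.29210277e-04  3.65031974e-04] [ 1.27117061e-01  4.88560228e-01 -2.92800254e-01  1.28037607e-04
 -7.88456940e-01 -1.61087361e-01] [ 1.70958666  0.13325006 -2.00334551] 10.84941216423892
[ 566.70274762  420.57181409 -139.49526307  159.71651676] 0.5884211222855811
[ 567.83263258  420.49566556 -140.00671894  159.71651677   -0.70121144] 0.5439504356919542
```

Request:
play_rows:
  travel:
    - [0, 0, -0.004]
    - [0, 0, -0.008]
    - [0, 0, -0.01]
    - [0, 0, -0.012]
    - [0, 0, -0.014]
    - [0, 0, -0.016]
    - [0, 0, -0.018]
    - [0, 0, -0.018]
    - [0, 0, -0.018]
    - [0, 0, -0.018]
    - [0, 0, -0.012]
    - [0, 0, -0.006]
  rotation:
    - [0, 0, 0]
    - [0, 0, 0]
    - [0, 0, 0]
    - [0, 0, 0]
    - [0, 0, 0]
    - [0, 0, 0]
    - [0, 0, 0]
    - [0, 0, 0]
    - [0, 0, 0]
    - [0, 0, 0]
    - [0, 0, 0]
    - [0, 0, 0]
  grip: [0, 0, 0, 0, 0, 0, 0, 0, 0, 0, 0, 0]

```text
clock: 5.22
position: [579.7, -87.1, 221.2]
ee_rot: [-0.695, 0.719, -0.0, 0.001]
contact_force: [0.0, -0.5, -3.1]
gripper_width: 11.0
```

```bash
python3 - <<'E'
from h import *
s=arm.read_state();print(s['position'],s['ee_rot'],s['joints'],s['contact_force'],s['wrist_torque'])
E
```

```text
[579.6563047  -87.07765494 221.23130152] [-6.95010412e-01  7.18999315e-01 -4.56089217e-04  5.51983317e-04] [ 1.27046059e-01  3.25453890e-01 -1.07391261e-01  7.75864980e-05
 -1.13652084e+00 -1.61005721e-01] [ 0.03669928 -0.53884379 -3.07038187] [ 0.00200641 -0.06631297 -0.02675366]
```

Request:
play_rows:
  travel:
    - [0, 0, 0]
    - [0, 0, 0]
    - [0, 0, 0]
    - [0, 0, 0]
  rotation:
    - [0.07, 0.07, 0]
    - [0.07, 0.07, 0]
    - [0, 0, 0]
    - [0, 0, 0]
  grip: [0, 0, 0, 0]

```text
clock: 5.55
position: [577.0, -86.8, 217.3]
ee_rot: [-0.692, 0.715, -0.097, -0.004]
contact_force: [0.0, -0.0, -2.6]
gripper_width: 10.6
```

```bash
cat > kin.py <<'E'
import numpy as np
from scipy.spatial.transform import Rotation as Ro
from scipy.optimize import least_squares
LO=np.array([-3.14,-1.21,-1.07,-3.16,-2.99,-3.1]);HI=np.array([3.14,2.06,1.41,2.05,-.16,3.1])
def fk(q,T,s4,L1=566.7,L2=420.57,hT=-139.5,d=159.7):
    A=Ro.from_euler('z',q[0])*Ro.from_euler('y',q[1]-q[2]); e=Ro.from_euler('z',q[0]).apply([L1*np.sin(q[1]),0,hT+T+L1*np.cos(q[1])])
    B=A*Ro.from_euler('x',s4*q[3]);C=B*Ro.from_euler('y',-q[4])
    p=e+A.apply([L2,0,0])+B.apply([0,-d,0])+C.apply([T,0,0])
    z=C.apply([1,0,0]);x=C.apply(Ro.from_euler('x',-q[5]).apply([0,-1,0]))
    return p,Ro.from_matrix(np.stack([x,np.cross(z,x),z],1))
def ik(p,R,q0,T,s4):
    f=lambda q:np.r_[(fk(q,T,s4)[0]-p)/100,(R.inv()*fk(q,T,s4)[1]).as_rotvec()]
    r=least_squares(f,np.clip(q0,LO+1e-3,HI-1e-3),bounds=(LO,HI));return r.x,np.abs(r.fun).max()
E
python3 - <<'E'
from h import *
from kin import *
s=arm.read_state();q=s['joints'];print(s['position'],s['ee_rot'],q)
for s4 in(1,-1):
    r=least_squares(lambda t:fk(q,t[0],s4)[0]-s['position'],[350]);p,R=fk(q,r.x[0],s4);print(s4,r.x,r.fun,(R.inv()*Ro.from_quat(s['ee_rot'])).as_rotvec())
E
```

```text
[576.97755697 -86.77292919 217.26770546] [-0.69217526  0.71520913 -0.09671719 -0.00388632] [ 0.21170772  0.25655699 -0.30899603  0.21219168 -0.91943108 -0.36614609]
1 [-26.83531498] [-75.6017451   30.25234995 -62.89156575] [ 0.1208294   0.31512267 -0.25729204]
-1 [299.65305419] [-0.34967593 -0.30973975  0.01903726] [-8.15320034e-17 -5.55111512e-17 -1.15142271e-16]
```

```bash
cat > plan.py <<'E'
from kin import *
T,S=299.65,-1
C=np.array([497,211.]); GZ=175
def pose(psi,phi,G):   # psi bin +x heading; tool x = heading-pi/2 ; rotate +phi about tool x
    a=psi-np.pi/2
    R=Ro.from_matrix(np.array([[np.cos(a),np.sin(a),0],[np.sin(a),-np.cos(a),0],[0,0,-1]]))*Ro.from_rotvec([phi,0,0])
    return np.array(G)+18.7*R.apply([0,0,1]),R
E
python3 - <<'E'
from plan import *
q0=np.array([.127,.325,-.107,0,-1.1365,-.161])
for deg in range(-180,181,20):
    psi=np.radians(deg);u=np.array([np.cos(psi),np.sin(psi)])
    G=[*(C+15*u),GZ];q=q0.copy();ok=0
    # yaw & translate interp, then tilt
    for k in np.linspace(0,1,15)[1:]:
        p,R=pose(-.04+k*(psi+.04),0,np.array([579.7,-87,240])*(1-k)+k*np.array(G));q,e=ik(p,R,q,T,S);ok=max(ok,e)
    qh=q.copy();mx=0;last=0
    for ph in np.radians(np.arange(3,79,3)):
        p,R=pose(psi,ph,G);qn,e=ik(p,R,q,T,S)
        if e>1e-3: break
        mx=max(mx,np.abs(qn-q).max());q=qn;last=np.degrees(ph)
    print(deg,'hover err %.4f'%ok,'tilt to',round(last),'maxstep/3deg %.2f'%mx,q.round(2),'margin',np.minimum(q-LO,HI-q).min().round(2))
E
```

```text
-180 hover err 0.3738 tilt to 0 maxstep/3deg 0.00 [ 0.48  0.28 -0.26 -0.43 -0.94 -3.1 ] margin 0.0
-160 hover err 0.1921 tilt to 0 maxstep/3deg 0.00 [ 0.59  0.3  -0.26 -0.23 -0.99 -3.1 ] margin 0.0
-140 hover err 0.0214 tilt to 0 maxstep/3deg 0.00 [ 0.69  0.29 -0.33 -0.03 -0.95 -3.1 ] margin 0.0
-120 hover err 0.0000 tilt to 78 maxstep/3deg 0.05 [ 0.81  0.88  0.04  0.26 -2.07 -2.96] margin 0.14
-100 hover err 0.0000 tilt to 78 maxstep/3deg 0.04 [ 0.91  0.82 -0.19  0.5  -1.86 -2.88] margin 0.22
-80 hover err 0.0000 tilt to 78 maxstep/3deg 0.06 [ 0.98  0.73 -0.45  0.74 -1.65 -2.88] margin 0.22
-60 hover err 0.0000 tilt to 78 maxstep/3deg 0.07 [ 1.01  0.64 -0.71  1.05 -1.47 -2.95] margin 0.15
-40 hover err 0.0000 tilt to 78 maxstep/3deg 0.09 [ 0.92  0.55 -0.96  1.51 -1.36 -3.08] margin 0.02
-20 hover err 0.0000 tilt to 57 maxstep/3deg 0.17 [ 0.6   0.29 -1.04  2.04 -0.87 -2.89] margin 0.01
0 hover err 0.0000 tilt to 33 maxstep/3deg 0.39 [ 0.41  0.16 -0.95  1.9  -0.23 -2.25] margin 0.07
20 hover err 0.0000 tilt to 24 maxstep/3deg 0.19 [ 0.73  0.18 -0.75  0.55 -0.29 -0.88] margin 0.13
40 hover err 0.0000 tilt to 33 maxstep/3deg 0.08 [ 0.7   0.16 -0.67  0.02 -0.16 -0.02] margin 0.0
60 hover err 0.0000 tilt to 78 maxstep/3deg 0.13 [-0.13  0.46 -0.5  -1.78 -1.17  2.53] margin 0.57
80 hover err 0.0000 tilt to 78 maxstep/3deg 0.08 [-0.07  0.53 -0.3  -1.5  -1.35  2.38] margin 0.72
100 hover err 0.0000 tilt to 78 maxstep/3deg 0.06 [-0.    0.61 -0.1  -1.3  -1.57  2.3 ] margin 0.8
120 hover err 0.0000 tilt to 78 maxstep/3deg 0.06 [ 0.08  0.7   0.08 -1.14 -1.79  2.28] margin 0.82
140 hover err 0.0000 tilt to 78 maxstep/3deg 0.06 [ 0.19  0.78  0.24 -0.99 -2.01  2.31] margin 0.79
160 hover err 0.0000 tilt to 78 maxstep/3deg 0.06 [ 0.31  0.85  0.37 -0.83 -2.2   2.41] margin 0.69
180 hover err 0.0000 tilt to 78 maxstep/3deg 0.07 [ 0.44  0.9   0.42 -0.61 -2.33  2.6 ] margin 0.5
```

```bash
cat > gen.py <<'E'
from plan import *
def rows(p,R,targets):
    "tool-frame rows (m, rad), rounded, accumulating the rounding"
    out=[]
    for tp,tR in targets:
        t=np.round(R.inv().apply(np.array(tp)-p)/1000,4);r=np.round((R.inv()*tR).as_rotvec(),3)
        out.append((t.tolist(),r.tolist()));p=p+R.apply(t*1000);R=R*Ro.from_rotvec(r)
    for k in range(0,len(out),12):
        print('travel',[o[0] for o in out[k:k+12]]);print('rotation',[o[1] for o in out[k:k+12]])
    print('maxes',max(np.linalg.norm(o[0]) for o in out),max(np.abs(o[1]).max() for o in out),len(out))
def smooth(n): x=np.linspace(0,1,n+1)[1:];return x*x*(3-2*x)*.5+x*.5
E
python3 - <<'E'
from gen import *
from bench import arm
s=arm.read_state();p=s['position'];R=Ro.from_quat(s['ee_rot'])
psi=np.radians(100);u=np.array([np.cos(psi),np.sin(psi)]);G=np.r_[C+15*u,195]
p0,R0=pose(-.04,0,[578,-87,238]);
t=[]
for k in (.5,1): t.append((p+(p0-p)*k, R*Ro.from_rotvec((R.inv()*R0).as_rotvec()*k)))
for k in smooth(20): t.append(pose(-.04+k*(psi+.04),0,np.array([578,-87,238])*(1-k)+k*G))
rows(p,R,t)
E
```

```text
travel [[0.0002, -0.0006, -0.0009], [0.0002, -0.0006, -0.001], [-0.0089, 0.0027, 0.0012], [-0.0111, 0.0029, 0.0016], [-0.0131, 0.0024, 0.0017], [-0.015, 0.0018, 0.002], [-0.0166, 0.0004, 0.0022], [-0.0177, -0.001, 0.0024], [-0.0185, -0.003, 0.0025], [-0.0188, -0.0051, 0.0026], [-0.0186, -0.0072, 0.0026], [-0.0179, -0.0093, 0.0027]]
rotation [[-0.067, -0.07, 0.004], [-0.067, -0.07, 0.003], [-0.0, 0.0, -0.051], [-0.0, 0.0, -0.063], [-0.0, 0.0, -0.074], [-0.0, 0.0, -0.083], [-0.0, 0.0, -0.091], [-0.0, 0.0, -0.098], [-0.0, -0.0, -0.104], [-0.0, -0.0, -0.107], [-0.0, -0.0, -0.11], [-0.0, -0.0, -0.111]]
travel [[-0.0168, -0.0113, 0.0027], [-0.0152, -0.0128, 0.0027], [-0.0134, -0.0142, 0.0025], [-0.0113, -0.0149, 0.0025], [-0.0093, -0.0152, 0.0024], [-0.0072, -0.0149, 0.0022], [-0.0053, -0.0141, 0.002], [-0.0036, -0.0129, 0.0018], [-0.0023, -0.0112, 0.0015], [-0.0013, -0.0092, 0.0012]]
rotation [[-0.0, -0.0, -0.112], [-0.0, -0.0, -0.11], [-0.0, -0.0, -0.107], [-0.0, -0.0, -0.103], [-0.0, -0.0, -0.098], [-0.0, -0.0, -0.092], [-0.0, -0.0, -0.083], [-0.0, -0.0, -0.074], [-0.0, -0.0, -0.063], [-0.0, -0.0, -0.051]]
maxes 0.020425963869546034 0.112 22
```

Request:
play_rows:
  travel:
    - [0, -0.0006, -0.001]
    - [0, -0.0006, -0.001]
    - [-0.009, 0.0027, 0.001]
    - [-0.011, 0.003, 0.0016]
    - [-0.013, 0.0024, 0.0017]
    - [-0.015, 0.0018, 0.002]
    - [-0.0166, 0.0004, 0.0022]
    - [-0.0177, -0.001, 0.0024]
    - [-0.0185, -0.003, 0.0025]
    - [-0.0188, -0.005, 0.0026]
    - [-0.0186, -0.0072, 0.0026]
    - [-0.018, -0.0093, 0.0027]
  rotation:
    - [-0.067, -0.07, 0.004]
    - [-0.067, -0.07, 0.003]
    - [0, 0, -0.051]
    - [0, 0, -0.063]
    - [0, 0, -0.074]
    - [0, 0, -0.083]
    - [0, 0, -0.091]
    - [0, 0, -0.098]
    - [0, 0, -0.104]
    - [0, 0, -0.107]
    - [0, 0, -0.11]
    - [0, 0, -0.111]
  grip: [0, 0, 0, 0, 0, 0, 0, 0, 0, 0, 0, 0]

```text
clock: 6.55
position: [540.4, 70.7, 199.9]
ee_rot: [0.937, -0.35, 0.003, -0.002]
contact_force: [-1.7, -0.1, -3.3]
gripper_width: 10.8
```

Request:
play_rows:
  travel:
    - [-0.0168, -0.0113, 0.0027]
    - [-0.0152, -0.0128, 0.0027]
    - [-0.0134, -0.0142, 0.0025]
    - [-0.0113, -0.0149, 0.0025]
    - [-0.0093, -0.0152, 0.0024]
    - [-0.0072, -0.0149, 0.0022]
    - [-0.0053, -0.0141, 0.002]
    - [-0.0036, -0.0129, 0.0018]
    - [-0.0023, -0.0112, 0.0015]
    - [-0.0013, -0.0092, 0.0012]
    - [0, 0, 0]
    - [0, 0, 0]
  rotation:
    - [0, 0, -0.112]
    - [0, 0, -0.11]
    - [0, 0, -0.107]
    - [0, 0, -0.103]
    - [0, 0, -0.098]
    - [0, 0, -0.092]
    - [0, 0, -0.083]
    - [0, 0, -0.074]
    - [0, 0, -0.063]
    - [0, 0, -0.051]
    - [0, 0, 0]
    - [0, 0, 0]
  grip: [0, 0, 0, 0, 0, 0, 0, 0, 0, 0, 0, 0]

```text
clock: 7.55
position: [498.6, 226.7, 177.9]
ee_rot: [0.996, 0.086, 0.003, -0.0]
contact_force: [-0.1, -0.2, -4.5]
gripper_width: 10.8
```

```bash
python3 - <<'E'
from h import *
from gen import *
s=arm.read_state();p=s['position'];R=Ro.from_quat(s['ee_rot']);print(p,s['ee_rot'],s['joints'],s['contact_force'],s['gripper_width'])
psi=np.radians(100);u=np.array([np.cos(psi),np.sin(psi)]);G=np.r_[C+15*u,172]
t=[]
g0=p-18.7*R.apply([0,0,1]); print('grasp',g0,'tilt',(R.inv()*pose(psi,0,G)[1]).as_rotvec())
n=18;a=np.r_[.04,.07,[.09]*11,.07,.05,.04]; a=np.cumsum(a);print('tilt deg',np.degrees(a[-1]))
for i,ph in enumerate(a):
    k=min(1,(i+1)/5);t.append(pose(psi,ph,g0+(G-g0)*k))
rows(p,R,t)
shot('side','side3');d=shot('top','top3')
cv2.imwrite('pics/c3.png',np.hstack([d['image'][100:340,130:480],pickle.load(open('pics/side3.pkl','rb'))['image'][60:300,140:480]]))
E
```

```text
[498.62854215 226.71669296 177.88191551] [ 9.96266213e-01  8.62724873e-02  3.25159501e-03 -3.43691796e-04] [ 0.72466954  0.29694902 -0.26775719  0.0039475  -1.00046125  1.01676549] [-0.05615222 -0.16951813 -4.49036457] 10.760926942517049
grasp [498.50849552 226.69339531 196.58151567] tilt [-0.00011798 -0.00653837 -0.00177226]
tilt deg 72.19268218648372
travel [[-0.001, -0.0007, 0.0049], [-0.0008, -0.0011, 0.0049], [-0.0009, -0.0011, 0.0048], [-0.0008, -0.0007, 0.0047], [-0.0009, -0.0002, 0.0046], [0.0, -0.0017, -0.0001], [0.0, -0.0016, -0.0], [0.0, -0.0017, -0.0001], [0.0, -0.0017, -0.0001], [0.0, -0.0017, -0.0001], [0.0, -0.0017, -0.0], [0.0, -0.0016, -0.0001]]
rotation [[0.04, -0.007, -0.002], [0.07, 0.0, 0.0], [0.09, 0.0, 0.0], [0.09, 0.0, 0.0], [0.09, 0.001, 0.0], [0.09, -0.0, 0.0], [0.09, -0.0, 0.0], [0.09, -0.0, 0.0], [0.09, -0.0, 0.0], [0.09, -0.0, 0.0], [0.09, -0.0, 0.0], [0.09, -0.0, 0.0]]
travel [[0.0, -0.0017, -0.0001], [0.0, -0.0013, -0.0], [0.0, -0.001, -0.0], [0.0, -0.0007, -0.0001]]
rotation [[0.09, -0.0, 0.0], [0.07, -0.0, 0.0], [0.05, -0.0, 0.001], [0.04, -0.0, -0.0]]
maxes 0.0050852728540364475 0.09 16
```

View pics/c3.png

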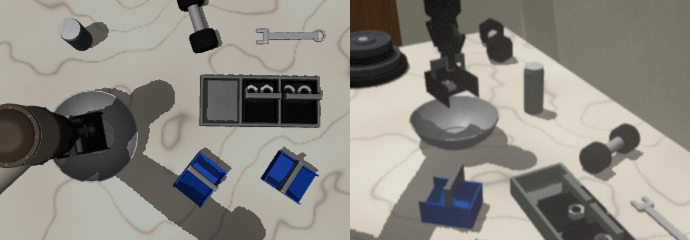

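The slot is empty, at (220,100) in the crop, and the bin hangs over the bowl at (90,135). I'll tip it now.

Request:
play_rows:
  travel:
    - [-0.001, -0.0007, 0.005]
    - [-0.001, -0.001, 0.005]
    - [-0.001, -0.001, 0.005]
    - [-0.001, -0.0007, 0.005]
    - [-0.001, 0, 0.0045]
    - [0, -0.0017, 0]
    - [0, -0.0017, 0]
    - [0, -0.0017, 0]
    - [0, -0.0017, 0]
    - [0, -0.0017, 0]
    - [0, -0.0017, 0]
    - [0, -0.0017, 0]
  rotation:
    - [0.04, -0.007, -0.002]
    - [0.07, 0, 0]
    - [0.09, 0, 0]
    - [0.09, 0, 0]
    - [0.09, 0, 0]
    - [0.09, 0, 0]
    - [0.09, 0, 0]
    - [0.09, 0, 0]
    - [0.09, 0, 0]
    - [0.09, 0, 0]
    - [0.09, 0, 0]
    - [0.09, 0, 0]
  grip: [0, 0, 0, 0, 0, 0, 0, 0, 0, 0, 0, 0]

```text
clock: 8.65
position: [492.0, 239.3, 161.8]
ee_rot: [0.871, 0.077, -0.04, -0.483]
contact_force: [-1.2, 0.1, -2.8]
gripper_width: 10.7
```

Request:
play_rows:
  travel:
    - [0, -0.0017, 0]
    - [0, -0.0013, 0]
    - [0, -0.0013, 0]
    - [0, -0.001, 0]
    - [0, 0, 0]
    - [0, 0, 0]
    - [0, 0, 0]
    - [0, 0, 0]
    - [0, 0, 0]
    - [0, 0, 0]
  rotation:
    - [0.09, 0, 0]
    - [0.08, 0, 0]
    - [0.07, 0, 0]
    - [0.05, 0, 0]
    - [0, 0, 0]
    - [0, 0, 0]
    - [0, 0, 0]
    - [0, 0, 0]
    - [0, 0, 0]
    - [0, 0, 0]
  grip: [0, 0, 0, 0, 0, 0, 0, 0, 0, 0]

```text
clock: 9.48
position: [489.7, 243.2, 166.1]
ee_rot: [0.793, 0.071, -0.053, -0.602]
contact_force: [-0.2, -0.2, -1.5]
gripper_width: 11.0
```

```bash
python3 - <<'E'
from h import *
from gen import *
s=arm.read_state();p=s['position'];R=Ro.from_quat(s['ee_rot']);print(p,s['ee_rot'],s['joints'],s['contact_force'],s['gripper_width'])
psi=np.radians(100);print('tilt',np.degrees((pose(psi,0,[0,0,0])[1].inv()*R).as_rotvec()))
shot('side','side4');d=shot('top','top4')
cv2.imwrite('pics/c4.png',np.hstack([cv2.resize(d['image'][170:300,130:330],(400,260)),cv2.resize(pickle.load(open('pics/side4.pkl','rb'))['image'][90:220,170:370],(400,260))]))
E
```

```text
[489.68255889 243.23205932 166.12197648] [ 0.79346097  0.07072536 -0.05280113 -0.60218739] [ 0.01791082  0.58287512 -0.10755966 -1.2611229  -1.51650457  2.27596659] [-0.19008589 -0.21269867 -1.52111314] 10.95949973113344
tilt [ 7.43854558e+01 -1.42881254e-02 -1.60160196e-01]
```

View pics/c4.png

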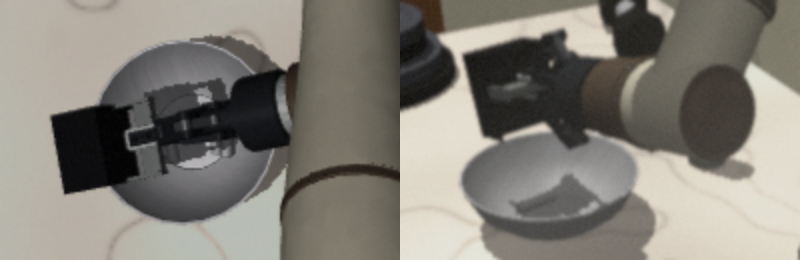

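Wrist load fell from about 3.2 N to 1.5 N, which is three 60 g pins. I'll level the bin and head back, viewing the bowl on the way.

```bash
python3 - <<'E'
from gen import *
from bench import arm
s=arm.read_state();p=s['position'];R=Ro.from_quat(s['ee_rot'])
psi=np.radians(100);g0=p-18.7*R.apply([0,0,1]);G=g0+[0,0,40];ph0=np.radians(74.4)
t=[pose(psi,ph0*(1-k),g0+(G-g0)*k) for k in smooth(14)]
Rg=Ro.from_quat([-.69503,.71898,0,0]);pe=-2*np.arctan2(.71898,.69503)+np.pi/2;print(pe)
t+=[pose(psi+k*(pe-psi),0,G*(1-k)+k*np.array([580.6,-86.9,200])) for k in smooth(21)]
print((t[-1][1].inv()*Rg).as_rotvec())
rows(p,R,t)
E
```

```text
-0.03387205197259657
[0.00000000e+00 0.00000000e+00 2.22044605e-16]
travel [[0.0, -0.0006, -0.0005], [0.0, -0.0008, -0.0008], [0.0, -0.0008, -0.0011], [0.0, -0.0009, -0.0015], [0.0, -0.0007, -0.0019], [0.0, -0.0006, -0.0024], [0.0, -0.0003, -0.0026], [0.0, 0.0, -0.003], [0.0, 0.0004, -0.0031], [0.0, 0.0006, -0.0031], [0.0, 0.0009, -0.003], [0.0, 0.0011, -0.0027]]
rotation [[-0.056, 0.002, 0.001], [-0.073, -0.0, 0.0], [-0.087, -0.0, 0.0], [-0.098, -0.0, 0.0], [-0.107, -0.0, 0.0], [-0.113, -0.0, 0.0], [-0.115, -0.0, -0.0], [-0.116, -0.0, -0.0], [-0.112, -0.0, -0.0], [-0.107, -0.0, -0.0], [-0.099, -0.0, -0.0], [-0.087, -0.0, -0.0]]
travel [[0.0, 0.001, -0.0023], [0.0, 0.001, -0.0017], [0.0009, 0.0087, 0.0003], [0.0016, 0.0107, 0.0004], [0.0026, 0.0123, 0.0004], [0.0038, 0.0136, 0.0005], [0.0054, 0.0146, 0.0005], [0.0071, 0.0151, 0.0005], [0.0089, 0.0152, 0.0006], [0.0108, 0.0149, 0.0007], [0.0125, 0.0141, 0.0006], [0.0142, 0.0129, 0.0007]]
rotation [[-0.073, -0.0, -0.0], [-0.056, -0.0, -0.0], [0.0, -0.0, 0.048], [0.0, -0.0, 0.059], [0.0, -0.0, 0.069], [0.0, -0.0, 0.078], [0.0, -0.0, 0.085], [0.0, -0.0, 0.091], [0.0, -0.0, 0.097], [0.0, -0.0, 0.101], [0.0, -0.0, 0.103], [0.0, -0.0, 0.105]]
travel [[0.0156, 0.0114, 0.0006], [0.0165, 0.0097, 0.0007], [0.0173, 0.0078, 0.0006], [0.0174, 0.0058, 0.0006], [0.0172, 0.0038, 0.0006], [0.0165, 0.002, 0.0006], [0.0155, 0.0005, 0.0005], [0.0142, -0.0007, 0.0005], [0.0125, -0.0017, 0.0004], [0.0105, -0.0021, 0.0004], [0.0085, -0.0023, 0.0003]]
rotation [[0.0, -0.0, 0.106], [0.0, -0.0, 0.106], [-0.0, -0.0, 0.103], [-0.0, -0.0, 0.101], [-0.0, -0.0, 0.096], [-0.0, -0.0, 0.092], [-0.0, -0.0, 0.085], [-0.0, -0.0, 0.078], [-0.0, -0.0, 0.069], [-0.0, -0.0, 0.059], [-0.0, -0.0, 0.048]]
maxes 0.019330804432304415 0.116 35
```

Request:
play_rows:
  travel:
    - [0, -0.0006, -0.0005]
    - [0, -0.0008, -0.0008]
    - [0, -0.0008, -0.0011]
    - [0, -0.0009, -0.0015]
    - [0, -0.0007, -0.0019]
    - [0, -0.0006, -0.0024]
    - [0, -0.0003, -0.0026]
    - [0, 0, -0.003]
    - [0, 0.0004, -0.0031]
    - [0, 0.0006, -0.0031]
    - [0, 0.0009, -0.003]
    - [0, 0.0011, -0.0027]
  rotation:
    - [-0.056, 0.002, 0.001]
    - [-0.073, 0, 0]
    - [-0.087, 0, 0]
    - [-0.098, 0, 0]
    - [-0.107, 0, 0]
    - [-0.113, 0, 0]
    - [-0.115, 0, 0]
    - [-0.116, 0, 0]
    - [-0.112, 0, 0]
    - [-0.107, 0, 0]
    - [-0.099, 0, 0]
    - [-0.087, 0, 0]
  grip: [0, 0, 0, 0, 0, 0, 0, 0, 0, 0, 0, 0]

```text
clock: 10.58
position: [491.5, 228.2, 189.0]
ee_rot: [0.994, 0.087, -0.006, -0.062]
contact_force: [-0.1, -1.0, -1.9]
gripper_width: 11.1
```

Request:
play_rows:
  travel:
    - [0, 0.001, -0.0023]
    - [0, 0.001, -0.0017]
    - [0.001, 0.0087, 0]
    - [0.0016, 0.0107, 0]
    - [0.0026, 0.0123, 0]
    - [0.0038, 0.0136, 0]
    - [0.0054, 0.0146, 0]
    - [0.0071, 0.0151, 0]
    - [0.0089, 0.0152, 0]
    - [0.0108, 0.0149, 0]
    - [0.0125, 0.0141, 0]
    - [0.0142, 0.0129, 0]
  rotation:
    - [-0.073, 0, 0]
    - [-0.056, 0, 0]
    - [0, 0, 0.048]
    - [0, 0, 0.059]
    - [0, 0, 0.069]
    - [0, 0, 0.078]
    - [0, 0, 0.085]
    - [0, 0, 0.091]
    - [0, 0, 0.097]
    - [0, 0, 0.101]
    - [0, 0, 0.103]
    - [0, 0, 0.105]
  grip: [0, 0, 0, 0, 0, 0, 0, 0, 0, 0, 0, 0]

```text
clock: 11.58
position: [533.3, 77.6, 191.5]
ee_rot: [0.945, -0.328, -0.001, 0.0]
contact_force: [-1.1, 0.0, -0.8]
gripper_width: 10.9
```

Request:
play_rows:
  travel:
    - [0.0156, 0.0114, 0]
    - [0.0165, 0.0097, 0]
    - [0.0173, 0.0078, 0]
    - [0.0174, 0.0058, 0]
    - [0.0172, 0.0038, 0]
    - [0.0165, 0.002, 0]
    - [0.0155, 0.0005, 0]
    - [0.0142, -0.0007, 0]
    - [0.0125, -0.0017, 0]
    - [0.0105, -0.0021, 0]
    - [0.0085, -0.0023, 0]
    - [0, 0, 0]
  rotation:
    - [0, 0, 0.106]
    - [0, 0, 0.106]
    - [0, 0, 0.103]
    - [0, 0, 0.101]
    - [0, 0, 0.096]
    - [0, 0, 0.092]
    - [0, 0, 0.085]
    - [0, 0, 0.078]
    - [0, 0, 0.069]
    - [0, 0, 0.059]
    - [0, 0, 0.048]
    - [0, 0, 0]
  grip: [0, 0, 0, 0, 0, 0, 0, 0, 0, 0, 0, 0]

```text
clock: 12.58
position: [580.1, -88.1, 191.2]
ee_rot: [-0.694, 0.72, 0.001, -0.001]
contact_force: [-1.1, -0.0, -2.4]
gripper_width: 11.1
```

Request:
play_rows:
  travel:
    - [0, 0, 0]
    - [0, 0, 0]
  rotation:
    - [0, 0, 0]
    - [0, 0, 0]
  grip: [0, 0]

```text
clock: 12.75
position: [580.1, -86.7, 191.5]
ee_rot: [-0.695, 0.719, 0.001, -0.0]
contact_force: [0.2, 0.5, -2.2]
gripper_width: 11.3
```

```bash
python3 - <<'E'
from h import *
from gen import *
s=arm.read_state();p=s['position'];R=Ro.from_quat(s['ee_rot']);print(p,s['ee_rot'],s['contact_force'],s['gripper_width'])
Rg=Ro.from_quat([-.69503,.71898,0,0]);print('to grasp rot',(R.inv()*Rg).as_rotvec(),'shift',R.inv().apply(np.array([580.6,-86.9,110])-p))
shot('side','side5');d=shot('top','top5')
cv2.imwrite('pics/c5.png',np.hstack([cv2.resize(d['image'][170:300,150:300],(450,390)),cv2.resize(pickle.load(open('pics/side5.pkl','rb'))['image'][130:360,280:450],(288,390))]))
E
```

```text
[580.06827274 -86.69534595 191.45880264] [-6.95132423e-01  7.18881139e-01  8.01984217e-04 -4.22913617e-04] [ 0.18641351  0.53821331 -2.17235121] 11.335525928725332
to grasp rot [0.0017411  0.00050667 0.0002847 ] shift [ 0.22797561 -0.68012074 81.45763689]
```

View pics/c5.png

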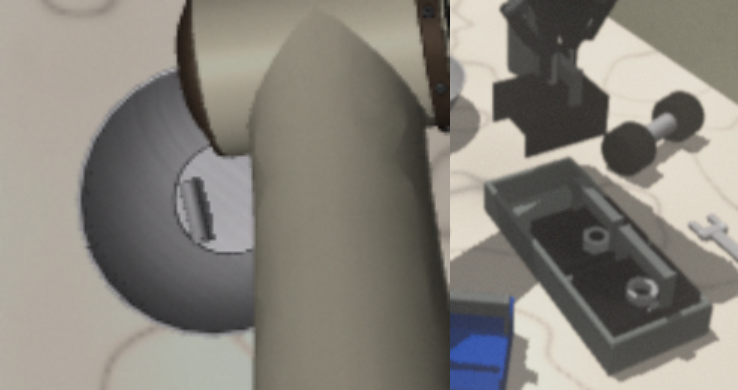

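```bash
python3 - <<'E'
from h import *
d=pickle.load(open('pics/side5.pkl','rb'))['image'];t=pickle.load(open('pics/top4.pkl','rb'))['image']
f=lambda i:np.clip(cv2.resize(i,(380,330),interpolation=cv2.INTER_CUBIC).astype(float)*1.8,0,255).astype(np.uint8)
cv2.imwrite('pics/c6.png',np.hstack([f(d[150:220,195:295]),f(d[165:230,300:365])]))
E
```

```text
(no output)
```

View pics/c6.png

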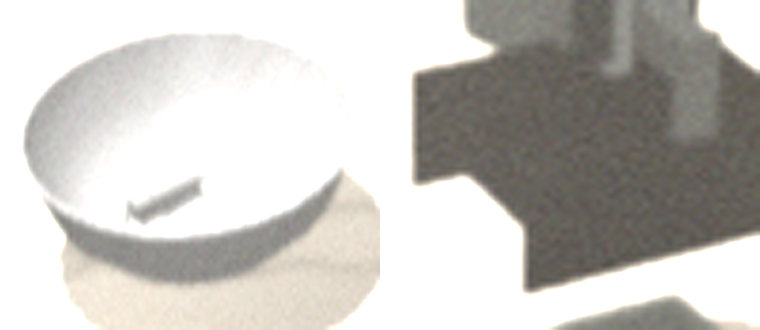

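Request:
play_rows:
  travel:
    - [0, 0, 0]
    - [0, 0, 0]
    - [0, 0, 0]
    - [0, 0, 0]
  rotation:
    - [0, 0, 0]
    - [0, 0, 0]
    - [0, 0, 0]
    - [0, 0, 0]
  grip: [0, 0, 0, 0]

```text
clock: 13.18
position: [580.6, -87.0, 191.6]
ee_rot: [-0.695, 0.719, 0.0, -0.0]
contact_force: [-0.2, 0.3, -1.6]
gripper_width: 11.1
```

Request:
play_rows:
  travel:
    - [0, 0, 0]
  rotation:
    - [0, 0, 0]
  grip: [0]

```text
clock: 13.27
position: [580.6, -87.1, 191.6]
ee_rot: [-0.695, 0.719, 0.0, -0.0]
contact_force: [-0.0, 0.1, -1.8]
gripper_width: 10.8
```

The bin looks empty and weighs about 1.7 N. The pin visible in the bowl is at crop (165,200). I'll lower the bin towards the slot, checking force.

Request:
play_rows:
  travel:
    - [0, 0, 0.01]
    - [0, 0, 0.018]
    - [0, 0, 0.02]
    - [0, 0, 0.018]
    - [0, 0, 0.01]
    - [0, 0, 0.005]
    - [0, 0, 0]
    - [0, 0, 0]
  rotation:
    - [0, 0, 0]
    - [0, 0, 0]
    - [0, 0, 0]
    - [0, 0, 0]
    - [0, 0, 0]
    - [0, 0, 0]
    - [0, 0, 0]
    - [0, 0, 0]
  grip: [0, 0, 0, 0, 0, 0, 0, 0]

```text
clock: 13.93
position: [581.1, -87.3, 111.0]
ee_rot: [-0.695, 0.719, -0.0, -0.0]
contact_force: [0.2, 0.9, -1.4]
gripper_width: 11.0
```

Request:
play_rows:
  travel:
    - [0, 0, 0.003]
    - [0, 0, 0.003]
    - [0, 0, 0.003]
    - [0, 0, 0.003]
    - [0, 0, 0.003]
    - [0, 0, 0]
  rotation:
    - [0, 0, 0]
    - [0, 0, 0]
    - [0, 0, 0]
    - [0, 0, 0]
    - [0, 0, 0]
    - [0, 0, 0]
  grip: [0, 0, 0, 0, 0, 0]

```text
clock: 14.43
position: [580.0, -87.2, 94.8]
ee_rot: [-0.695, 0.719, 0.001, -0.001]
contact_force: [0.0, -0.1, -1.7]
gripper_width: 11.0
```

Bin bottom is already about 10 mm below the wall tops with no contact force, so I'll carry on down.

Request:
play_rows:
  travel:
    - [0, 0, 0.003]
    - [0, 0, 0.003]
    - [0, 0, 0.003]
    - [0, 0, 0.003]
    - [0, 0, 0.003]
    - [0, 0, 0.003]
    - [0, 0, 0.003]
    - [0, 0, 0]
  rotation:
    - [0, 0, 0]
    - [0, 0, 0]
    - [0, 0, 0]
    - [0, 0, 0]
    - [0, 0, 0]
    - [0, 0, 0]
    - [0, 0, 0]
    - [0, 0, 0]
  grip: [0, 0, 0, 0, 0, 0, 0, 0]

```text
clock: 15.1
position: [580.0, -87.3, 73.8]
ee_rot: [-0.695, 0.719, 0.001, -0.001]
contact_force: [0.4, -0.4, -1.6]
gripper_width: 11.2
```

Request:
play_rows:
  travel:
    - [0, 0, 0.002]
    - [0, 0, 0.002]
    - [0, 0, 0.002]
    - [0, 0, 0.001]
    - [0, 0, 0]
    - [0, 0, 0]
  rotation:
    - [0, 0, 0]
    - [0, 0, 0]
    - [0, 0, 0]
    - [0, 0, 0]
    - [0, 0, 0]
    - [0, 0, 0]
  grip: [0, 0, 0, 0, 0, 0]

```text
clock: 15.6
position: [580.5, -87.3, 67.6]
ee_rot: [-0.695, 0.719, 0.0, -0.0]
contact_force: [0.2, -0.0, -1.8]
gripper_width: 10.9
```

Request:
play_rows:
  travel:
    - [0, 0, 0.001]
    - [0, 0, 0.001]
    - [0, 0, 0.001]
    - [0, 0, 0]
    - [0, 0, 0]
  rotation:
    - [0, 0, 0]
    - [0, 0, 0]
    - [0, 0, 0]
    - [0, 0, 0]
    - [0, 0, 0]
  grip: [0, 0, 0, 0, 0]

```text
clock: 16.02
position: [580.6, -87.2, 64.6]
ee_rot: [-0.695, 0.719, 0.0, -0.0]
contact_force: [0.6, -0.7, -0.7]
gripper_width: 11.0
```

Request:
play_rows:
  travel:
    - [0, 0, 0.0005]
    - [0, 0, 0.0005]
    - [0, 0, 0]
  rotation:
    - [0, 0, 0]
    - [0, 0, 0]
    - [0, 0, 0]
  grip: [0, 0, 0]

```text
clock: 16.27
position: [580.6, -87.3, 64.6]
ee_rot: [-0.695, 0.719, 0.0, -0.0]
contact_force: [-1.8, 0.0, 5.8]
gripper_width: 10.5
```

Request:
play_rows:
  travel:
    - [0, 0, 0]
    - [0, 0, 0]
    - [0, 0, 0]
    - [0, 0, 0]
    - [0, 0, 0]
    - [0, 0, 0]
    - [0, 0, 0]
    - [0, 0, 0]
    - [0, 0, 0]
  rotation:
    - [0, 0, 0]
    - [0, 0, 0]
    - [0, 0, 0]
    - [0, 0, 0]
    - [0, 0, 0]
    - [0, 0, 0]
    - [0, 0, 0]
    - [0, 0, 0]
    - [0, 0, 0]
  grip: [0.3, 0.5, 0.7, 1, 1, 1, 1, 1, 1]

```text
clock: 17.02
position: [580.5, -87.2, 63.6]
ee_rot: [-0.695, 0.719, 0.0, -0.0]
contact_force: [-0.0, -0.2, -0.6]
gripper_width: 85.0
```

Request:
play_rows:
  travel:
    - [0, 0, -0.005]
    - [0, 0, -0.01]
    - [0, 0, -0.02]
    - [0, 0, -0.03]
    - [0, 0, -0.03]
    - [0, 0, -0.03]
    - [0, 0, -0.03]
    - [0, 0, -0.02]
    - [0, 0, 0]
  rotation:
    - [0, 0, 0]
    - [0, 0, 0]
    - [0, 0, 0]
    - [0, 0, 0]
    - [0, 0, 0]
    - [0, 0, 0]
    - [0, 0, 0]
    - [0, 0, 0]
    - [0, 0, 0]
  grip: [1, 1, 1, 1, 1, 1, 1, 1, 1]

```text
clock: 17.77
position: [583.3, -87.5, 245.8]
ee_rot: [-0.695, 0.719, -0.004, 0.004]
contact_force: [0.4, 0.1, 1.1]
gripper_width: 85.5
```

Request:
play_rows:
  travel:
    - [0.02, 0.01, 0]
    - [0.032, 0.012, 0]
    - [0.032, 0.012, 0]
    - [0.032, 0.012, 0]
    - [0.032, 0.012, 0]
    - [0.032, 0.012, 0]
    - [0.032, 0.012, 0]
    - [0.032, 0.012, 0]
    - [0.032, 0.012, 0]
    - [0.032, 0.012, 0]
    - [0.02, 0.01, 0]
    - [0, 0, 0]
  rotation:
    - [0, 0, 0]
    - [0, 0, 0]
    - [0, 0, 0]
    - [0, 0, 0]
    - [0, 0, 0]
    - [0, 0, 0]
    - [0, 0, 0]
    - [0, 0, 0]
    - [0, 0, 0]
    - [0, 0, 0]
    - [0, 0, 0]
    - [0, 0, 0]
  grip: [1, 1, 1, 1, 1, 1, 1, 1, 1, 1, 1, 1]

```text
clock: 18.77
position: [439.1, -413.7, 238.7]
ee_rot: [-0.693, 0.721, 0.0, -0.001]
contact_force: [-0.7, 0.4, 1.0]
gripper_width: 85.2
```

```bash
python3 - <<'E'
from h import *
print(arm.read_state()['position'])
s=shot('side','side7');d=shot('top','top7')
cv2.imwrite('pics/c7.png',np.vstack([cv2.resize(d['image'][110:310,160:470],(620,400))]))
for n in('top0','top7'):
    D=pickle.load(open(f'pics/{n}.pkl','rb'));W=world(D);x,y,z=W[...,0],W[...,1],W[...,2]
    q=(x>560)&(x<600)&(y>-131)&(y<-40)&(z>87)&(z<110);P=W[q];k=np.polyfit(P[:,1],P[:,0],1)
    print(n,len(P),np.polyval(k,-87),k[0],np.median(P[:,2]),[np.median(P[(P[:,1]>a)&(P[:,1]<a+25),2]) for a in(-125,-100,-75)],np.percentile(P[:,1],[1,99]))
    b=(x>350)&(x<640)&(y>80)&(y<360)&(z>50)&(z<75);print('bowl',cv2.minEnclosingCircle(W[b][:,:2].astype(np.float32)))
E
```

```text
[ 439.08480681 -413.6689835   238.67068048]
top0 217 580.5316712038882 0.028900018710511555 95.19980681802255 [np.float64(94.93170672677005), np.float64(95.13944051697233), np.float64(95.47076930754244)] [-125.37252511  -47.33666228]
bowl ((496.9574279785156, 211.02674865722656), 104.59197998046875)
top7 204 579.9520686840194 0.043417354799526096 95.13082089370587 [np.float64(95.47630326681528), np.float64(95.08323588315464), np.float64(94.88550654221581)] [-125.56441512  -47.2621312 ]
bowl ((497.166015625, 210.84544372558594), 104.42974090576172)
```

View pics/c7.png

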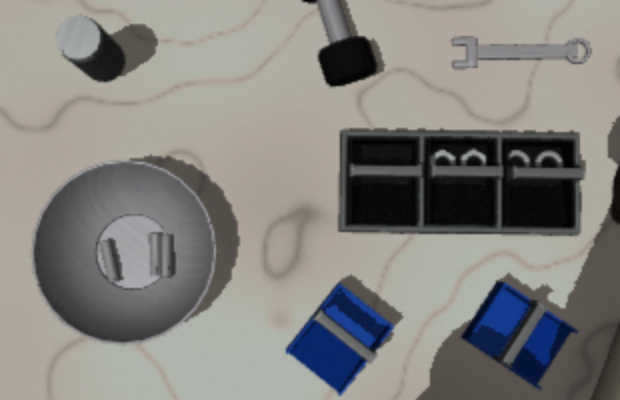

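The bowl, unmoved, shows one pin at (112,258) and two side by side at (156,255) and (168,255). The bin is empty and seated at its original height, and the neighbouring things look undisturbed. I'll hand in.

```bash
python3 -c "
from bench import workorder,arm
print(arm.read_state()['clock'],workorder.job_done())"
```

```text
the job is handed in; nothing more can be done
18.8667 None
```

I lifted the pin bin (the +y slot) straight up, tipped it about 74° over the bowl, lowered it back into its own slot, let go and moved the arm clear. I handed in at 18.9 s.

**Last checks:**
- **Pins:** the bowl shows three pins, one alone and two side by side, and the bin looks empty. The wrist load fell by about 1.6 N, which matches three 60 g pins. I counted the touching pair from the picture alone, without measuring it.
- **Bin:** it is back at the same place and height as at the start, with the handle top at 95.1 mm against 95.2 mm before and less than 1 mm of shift in position. It bottomed out with a light 6 N push.
- **Bowl:** it stands within 0.3 mm of where it started.
- **Everything else:** the other bins, the blue look-alikes, the can and the spanner look undisturbed. Only part of the dumbbell shows in the last crop, and that part is in place.

No check failed or disagreed.

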